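Knock out the struck blank and mirror-check the die

ROBOT

A 7-joint arm with a two-finger parallel gripper is mounted at the origin on the work surface. World frame = base frame: x ahead of the robot, y to its left, z up, the work surface at z = 0. Lengths are in m, angles in rad, forces in N, time in s.
With the tool pointing down it reaches from about 0.425 to 0.95 m from the base axis. Payload 4.7 kg.
Tool frame: the origin (TCP) lies on the centre line of the jaws, within the pads' length; the fingertips stand robot.nose_length ahead of it and the grasp point (between the pads) lies 8 mm behind it (robot.nose_length is the distance from the TCP to the fingertips, in m); z points along the fingers, y is the line along which they close (so a half turn about z gives the same grasp; the last joint's range is limited). The gripper opens to 85 mm and grips with 20 to 120 N. Pads are 22 mm wide; open, the fingers measure 114 mm over their backs; the gripper's body (76 mm by 85 mm) begins 54 mm behind the grasp point. The pads swing forward as they close: fully open they stand 13 mm farther back than shut.
Start: joints at [1.175, 0.469, -0.049, 1.532, 0.024, 1.141, -0.082], TCP at [0.242, -0.63, 0.242] pointing down, gripper open.
Joint ranges: [-2.59, 2.59], [-0.33, 1.99], [-1.39, 1.29], [0.1, 2.45], [-1.04, 4.18], [0.21, 1.99], [-2.66, 2.66]. Speed limits (rad/s): [2.57, 2.57, 3.14, 3.14, 3.14, 3.14, 3.14].

INTERFACE

Orientations are given as [roll, pitch, yaw] about the fixed x, y, z axes, in that order (R = Rz(yaw) Ry(pitch) Rx(roll)).
In Python, from plant import robot gives the robot as it stands. Calls block until the motion is done:
- robot.goto(position, orientation): joint-space move of the TCP to a pose.
- robot.move_straight(position, vel=0.15, attitude=None, contact_N=None): straight line of the TCP; attitude=None keeps the orientation; vel is the mean speed in m/s. With contact_N (N) it stops when the force on the tool has changed by that much, and returns True; else False.
- robot.move_joints(angles): joint-space move.
- robot.grip(opening, strength=None): opening from 0.0 (shut) to 1.0 (fully open); strength is the grip in N (None keeps the last); returns when the fingers have stopped.
- robot.sleep(seconds).
- robot.inverse_kinematics(position, orientation): joint angles nearest the present ones, or None.
- robot.sense(): the state.
- robot.grab_frame(name): name is "scene" or "top"; returns a dict with "image" (384x512x3 uint8, red, green, blue), "range_z" (384x512 float32, m along the optical axis (not along the pixel's ray), 0 where there is no reading), "fx", "fy", "cx", "cy" (pixels), "dist_coeffs" ([k1, k2, p1, p2, k3] as OpenCV has them; the pictures are not rectified), "R" (3x3) and "t" (3): a world point X has camera coordinates R X + t. Camera axes: x right, y down, z forward; pixel columns grow to the right and rows downward; lengths in m; the calibration is good to about 2 mm. A picture is of the moment at which its call begins.
A pose or a line that the arm cannot do raises robot.IKError and nothing moves.
- robot.close_job(): hands the job in; it is judged then, once.
The state is a dict: "t": time; "joint_pos": joint angles; "joint_velocities": joint speeds; "effort": joint torques, N m; "tcp_pos": TCP position; "tcp_rot": TCP orientation; "wrist_force": force on the tool from outside, world axes, zero at the start; "torque": the same for the moment, N m; "opening": opening from 0.0 (shut) to 1.0 (fully open); "gripper_force": force on a finger pad.
Only numpy, scipy, OpenCV 4.12 (cv2) and the standard library are available. Lean on these libraries where they do the work, as an engineer would, in place of code of your own. Each camera call takes 0.05 s, during which the arm holds its last target. There are 200 camera calls.

TASK

Press down the red knock-out button on top of the die set until the struck blank drops out of the upper die into the rubber catch dish, and leave the blank lying there without touching it. Then take the inspection mirror from its rest and hold it under the die, glass up, with the middle of the glass at the viewing point, tilted so that the camera beside the die set sees the red mark up inside the die reflected in the glass. Finish while still holding the mirror at that angle, steady and touching neither die set nor camera, and leave the other things on the bench where they are.

Things in the scene. Friction and masses are not known exactly. Their poses are not given: they have to be found in the camera images.
- press: Blue die set, fixed. Origin at bench level on the die's vertical axis; +x to its back (two 18 mm pillars at x 43, y +-50 mm), open front at -x. Lower plate x -40 to 65, y +-65, top at z 25 mm; upper plate same outline, z 195 to 220. Under it the steel die, 60 mm across, face at z 165, its 41 mm bore holding the blank on three spring balls. Open at front and sides from dish rim (z 38) to die face.
- knockout (a joint): Travel of the red knock-out button in m: 0 up (it springs back), 0.016 fully down. It takes about 4 N at the start and 9 N at the end, with a bump to about 10 N near 2 mm where the blank passes the spring balls; the blank drops free between 10 and 13 mm. Rigid stop at 16 mm.
- knockout_top (a point): Middle of the top of the red round knock-out button, 32 mm diameter, on the die axis, 265 mm above the bench when up; pressed straight down. Nothing stands beside it above z 240 mm.
- blank: Struck brass blank, disc 38 mm diameter, 5 mm thick, origin at the centre of its underside. Starts held level inside the upper die, underside at z 175 mm, hidden from above.
- dish (a point): Centre of the inner floor of the black rubber catch dish under the die (z 28 mm; inside diameter about 80 mm, rim at z 38 mm).
- die_mark (a point): The red dot (12 mm) the camera must see: on the underside of the knock-out pad in the die's bore, on the die axis, facing straight down, z 180.5 mm when the button is up. The blank covers it at the start.
- view_point (a point): Viewing point: where the middle of the mirror's glass belongs. On the die axis, 85.5 mm below the red mark, z 95 mm. The camera is aimed and focused on it.
- camera: Black inspection camera (barrel 34 mm thick, 105 mm long) on a steel stand, fixed. Origin at bench level on the die axis; camera and stand lie on its -y side (post 300 mm from the axis, foot 100 x 90 x 14 mm), looking down 34 degrees below level at the viewing point. Its yaw differs from the die set's by up to 17 degrees.
- lens (a point): Front of the camera's lens, 210 mm from the viewing point, in the camera's frame at x 0, y -174, z 212 mm.
- aim_point (a point): Point in the air on the line from red mark to lens, 107 mm from the viewing point. With the middle of the glass at the viewing point, the lens sees the mark when the line square to the glass goes through this point (it halves the angle between the directions to mark and lens: 28 degrees from vertical, leaning to the camera).
- rest: Dark wooden tool rest, fixed, base 150 x 70 x 8 mm, origin at bench level. Two saddles, 44 mm wide, 10 mm thick, at x -58 and +42 mm, carry the mirror's handle with its underside 30 mm above the bench; notch 18 mm wide, horns to 40 mm. Between the saddles 90 mm is free for the fingers.
- mirror: Inspection mirror, about 110 g, lying level in the rest, glass up. Origin on the handle axis at the place to grip, 37 mm above the bench; +x along the handle to the head, z square out of the glass. Handle: square bar 14 x 14 mm, x -75 to 55, aluminium with black bands; then a 6 mm rod to a round head 48 mm across, 5 mm thick, centred at x 125. Centre of mass near x 15.
- glass (a point): Middle of the glass (43 mm diameter): 125 mm from the mirror's origin along x and 3 mm above the handle's centre line; same axes as the mirror, z out of the glass.
- hammer: Bystander: hammer, 260 mm long, lying.
- brush: Bystander: bench brush, 170 mm long, lying.
- bench_block: Bystander: steel bench block, 65 x 65 x 22 mm.
- spare_blank: Bystander: a second brass disc, 38 mm diameter, 5 mm thick, lying on the bench. Not the struck blank.
- mandrel: Bystander: short dark steel cone standing upright, 26 mm diameter, 100 mm high.
- flux_jar: Bystander: closed jar, 56 mm diameter, 65 mm high.
- felt_wheel: Bystander: yellow felt wheel lying flat, 80 mm diameter, 22 mm high.

How it is judged:
On the way, in this order (a step that is already met when the one before it is completed fails the run):
1. the struck blank has been knocked out and lies in the catch dish (height (world z) of blank below 0.06 m and horizontal distance between blank and dish below 0.04 m), for 0.2 s.
2. the mirror is held under the die so that the camera sees the red mark in it (contact force between mirror and the fingers above 1 N and distance between glass and view_point below 0.02 m and z of aim_point in the frame of glass above 0.05 m and x of aim_point in the frame of glass between -0.013 and 0.013 m and y of aim_point in the frame of glass between -0.013 and 0.013 m and contact force between mirror and press below 0.3 N and contact force between mirror and camera below 0.3 N), for 0.3 s.
At the end, for the whole second after the job is handed in: Mirror held still in the fingers, glass centre within 20 mm of the viewing point, the line square to the glass passing within 13 mm (along the glass's x and y) of the aiming point, touching neither die set nor camera; struck blank at rest in the dish, within 40 mm of its centre; button back up (all of step 1 and all of step 2 and value of joint knockout below 0.002 m and linear speed of each of blank, mirror below 0.02 m/s and angular speed of mirror below 0.1 rad/s); the arm keeps its last pose, push and grip.
It fails at once if the struck blank is touched by the robot (contact force between blank and the fingers above 0.3 N or contact force between blank and the arm above 0.3 N).
It fails at once if the struck blank is touched with the mirror (contact force between blank and mirror above 0.3 N).
It fails at once if a bystander (hammer, brush, bench block, spare blank, mandrel, jar, felt wheel) is moved more than 25 mm (distance of any of hammer, brush, bench_block, spare_blank, mandrel, flux_jar, felt_wheel from where it was at the start of the episode above 0.025 m).
It also fails if it takes over 51 s, if anything falls off the work surface, if the arm or the gripper's body presses on something with over 40 N, if the wrist force passes 120 N, or if a joint passes its speed limit or range.

## Working session

There is one attempt and no reset: what is moved stays moved. The work goes in short steps, each a Python script; the robot and the scene stay as the last script left them, time stands still between calls to the robot, and variables do not carry over. Pictures are saved under pics/ and viewed, at most 10 in all, crops included, and the job is handed in when it is done.

```bash
mkdir -p pics; ls; cat > h.py <<'E'
import numpy as np, cv2
from plant import robot
from scipy.spatial.transform import Rotation as Rn
def cloud(f):
    h,w=f["range_z"].shape
    u,v=np.meshgrid(np.arange(w),np.arange(h))
    K=np.array([[f["fx"],0,f["cx"]],[0,f["fy"],f["cy"]],[0,0,1.]])
    p=cv2.undistortPoints(np.stack([u,v],-1).reshape(-1,1,2).astype(float),K,np.array(f["dist_coeffs"],float)).reshape(h,w,2)
    z=f["range_z"][...,None]
    X=np.concatenate([p*z,z],-1)
    W=(X-np.array(f["t"]))@np.array(f["R"])
    W[f["range_z"]==0]=np.nan
    return W
E
python3 - <<'E'
from h import *
for n in("scene","top"):
    f=robot.grab_frame(n)
    cv2.imwrite(f"pics/{n}0.png",cv2.resize(f["image"][...,::-1],(800,600)))
    np.savez(f"{n}0.npz",W=cloud(f),im=f["image"])
    print(n,-np.array(f["R"]).T@f["t"],f["fx"])
s=robot.sense();print(s,robot.nose_length)
E
```

```text
pics
scene [ 1.31763681 -0.77389759  1.00185455] 468.369634055883
top [0.32527614 0.0535248  1.44125286] 364.6775035339418
{'t': 0.1, 'joint_pos': array([ 1.17511729,  0.46935689, -0.04859778,  1.53359501,  0.02409806,
        1.14098836, -0.08232652]), 'joint_velocities': array([-0.00011631, -0.00291205, -0.00123585, -0.00300971, -0.00057377,
        0.00036014,  0.00068798]), 'effort': array([ 1.39282936e-03, -5.11515892e+01, -4.66395321e-02, -2.38392413e+01,
        1.08142232e-02,  4.30335640e-03,  1.74877175e-05]), 'tcp_pos': array([ 0.24189363, -0.62961946,  0.24136027]), 'tcp_rot': array([-3.13983150e+00,  5.86624614e-05,  3.66783742e-01]), 'wrist_force': array([ 0.20831833, -0.39421133, -0.41372099]), 'torque': array([-0.019481  ,  0.04801263,  0.02272469]), 'gripper_force': 0.0, 'opening': 0.9996120893018056} 0.011
```

View pics/scene0.png

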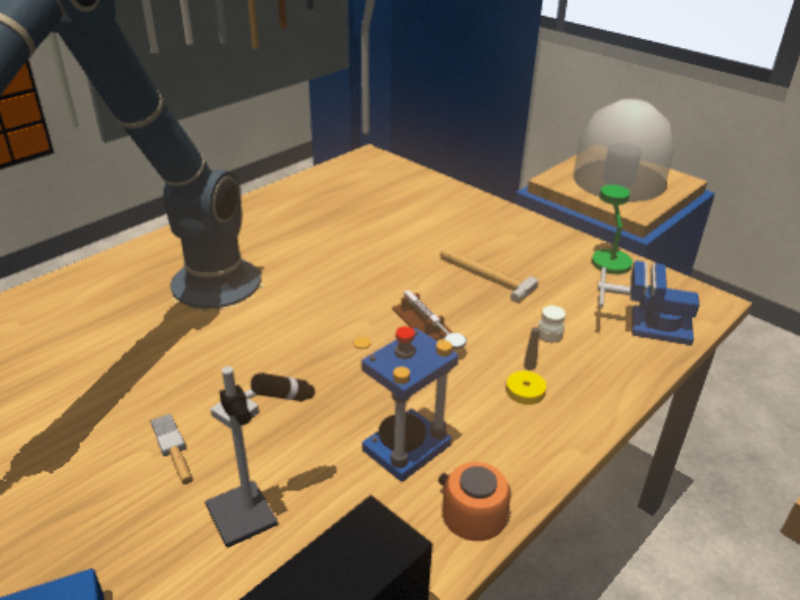

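View pics/top0.png

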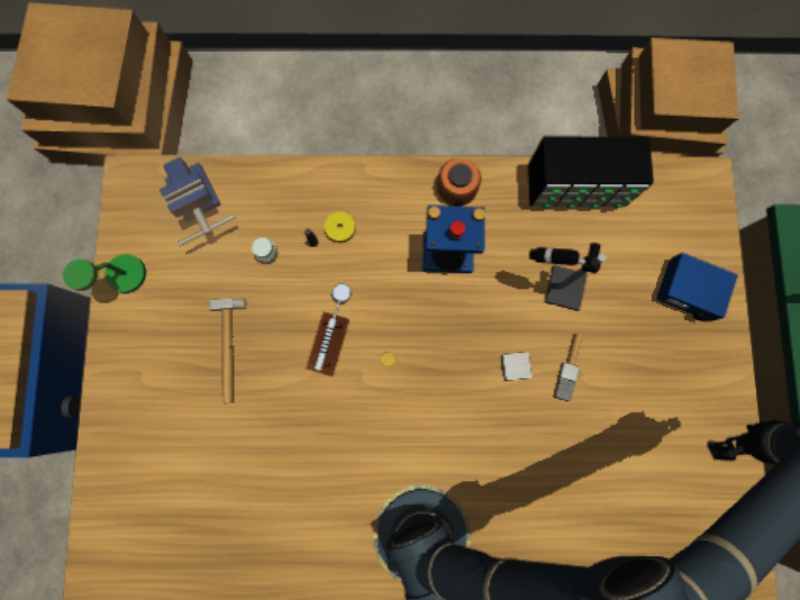

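Scene picture: press in the middle, with the camera to its left and the mirror in its rest behind it. Top picture (800 px wide): button at (457,230), cap pair at (434,212)/(478,214), camera barrel from (535,255) to (600,258), mirror handle from (320,368) to (334,318), head at (342,293), rest around (328,343). The front (-x) faces the robot.

```bash
python3 - <<'E'
from h import *
for n in("scene","top"):
    d=np.load(n+"0.npz");W=d["W"];im=d["im"].astype(int);hsv=cv2.cvtColor(d["im"],cv2.COLOR_RGB2HSV).astype(int)
    x,y,z=W[...,0],W[...,1],W[...,2]
    roi=(x>.3)&(x<1.0)&(y>-.6)&(y<.6)
    def rep(l,m):
        P=W[m]; 
        if len(P)<3: print(n,l,len(P));return
        r=cv2.minAreaRect(P[:,:2].astype(np.float32)*1000)
        print(n,l,len(P),P.mean(0).round(4),"zmed",np.median(P[:,2]).round(4),"rect",np.round(r[0],1),np.round(r[1],1),round(r[2],1))
    red=roi&((hsv[...,0]<6)|(hsv[...,0]>174))&(hsv[...,1]>180)&(z>.2)
    rep("red",red); rep("redtop",red&(z>.258))
    bl=roi&(z>.205)&(z<.235)&(y>-.12)&(y<.12)
    rep("plate",bl)
    org=roi&(hsv[...,0]>8)&(hsv[...,0]<22)&(hsv[...,1]>150)&(z>.215)&(z<.26)
    k,lab=cv2.connectedComponents(org.astype(np.uint8))
    for i in range(1,k): rep("cap",lab==i)
    cam=roi&(y<-.13)&(y>-.45)&(x>.5)&(x<.85)&(z>.15)
    rep("camhigh",cam)
    P=W[cam]; c=P.mean(0);u=np.linalg.svd(P-c)[2][0];print(u)
    rep("foot",roi&(y<-.13)&(y>-.45)&(x>.45)&(x<.8)&(z>.008)&(z<.03)&(im.max(-1)<110))
    M=roi&(x>.4)&(x<.8)&(y>.12)&(y<.4)
    hs=M&(z>.037)&(z<.06)&(hsv[...,1]<90)
    rep("mirror",hs)
    rep("restwood",M&(z>.004)&(z<.05)&(hsv[...,1]>90)&(im.max(-1)<130))
    rep("glass",M&(z>.02)&(z<.06)&(hsv[...,1]<60)&(im.min(-1)>140))
d=np.load("top0.npz")
c=d["im"][160:250,190:240];a=cv2.resize(c[...,::-1],None,fx=6,fy=6,interpolation=2)
b=cv2.resize(d["im"][120:210,262:392][...,::-1],None,fx=3.8,fy=6,interpolation=2)[:540]
cv2.imwrite("pics/crop.png",np.hstack([a,b])[:,:800])
E
```

```text
scene red 69 [ 0.6885 -0.0722  0.2652] zmed 0.2654 rect [687.8 -71.4] [25.6 27.5] 43.6
scene redtop 69 [ 0.6885 -0.0722  0.2652] zmed 0.2654 rect [687.8 -71.4] [25.6 27.5] 43.6
scene plate 1030 [ 0.7095 -0.0667  0.2208] zmed 0.2208 rect [699.  -63.5] [113.6 106.4] 88.5
scene cap 1
scene cap 69 [ 0.7341 -0.0258  0.2344] zmed 0.2354 rect [731.3 -25.9] [23.9 25.6] 5.5
scene cap 1
scene cap 80 [ 0.7307 -0.1256  0.2337] zmed 0.2352 rect [ 729.1 -123.8] [21.8 24.1] 14.3
scene cap 1
scene cap 1
scene cap 1
scene cap 1
scene camhigh 2165 [ 0.706  -0.3119  0.2202] zmed 0.2198 rect [ 750.1 -281.8] [293.8 267.2] 77.1
[ 0.83643149 -0.43824306 -0.32912822]
scene foot 1121 [ 0.6193 -0.3557  0.0141] zmed 0.0138 rect [ 615.7 -267.7] [348.3 161.9] 70.1
scene mirror 304 [0.5687 0.262  0.044 ] zmed 0.0432 rect [589.4 261.3] [355.1 154. ] 24.2
scene restwood 437 [0.5463 0.2286 0.0176] zmed 0.0118 rect [597.1 215.9] [364.2 223.6] 22.5
scene glass 198 [0.561  0.243  0.0424] zmed 0.0422 rect [591.3 261.9] [351.3 152.7] 24.9
top red 66 [ 0.6838 -0.0702  0.2615] zmed 0.2626 rect [683.5 -70.4] [27.9 24. ] 2.9
top redtop 61 [ 0.6841 -0.0708  0.2629] zmed 0.2627 rect [683.6 -70.4] [27.9 23.7] 1.0
top plate 855 [ 0.6955 -0.0633  0.2191] zmed 0.2184 rect [698.5 -64.1] [112.8 104.1] 87.4
top cap 40 [ 0.7277 -0.022   0.2335] zmed 0.2337 rect [727.6 -23.1] [21.8 20.6] 32.7
top cap 40 [ 0.7244 -0.1217  0.2331] zmed 0.2335 rect [ 724.5 -122.9] [22.1 21.7] 44.5
top cap 1
top camhigh 976 [ 0.7096 -0.3227  0.2178] zmed 0.2266 rect [ 748.8 -281.3] [290.7 270.1] 76.7
[-0.87389727  0.31162223  0.37308865]
top foot 460 [ 0.599  -0.3628  0.0131] zmed 0.0125 rect [ 582.3 -261. ] [298.3 195.1] 76.7
top mirror 256 [0.5433 0.2466 0.0429] zmed 0.0416 rect [588.8 266.1] [354.4 160.8] 28.0
top restwood 373 [0.4907 0.2322 0.0118] zmed 0.0081 rect [579.8 229.5] [337.  233.6] 23.3
top glass 175 [0.5363 0.2221 0.0406] zmed 0.0401 rect [588.9 264.6] [353.  155.9] 26.7
```

View pics/crop.png

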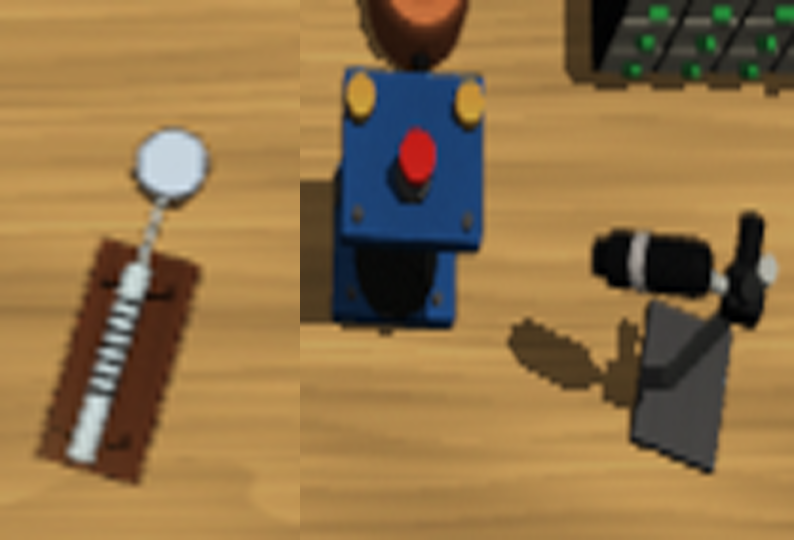

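The crop shows the handle from (82,457) to (138,265), the head centred at (172,163), the foot corners at (655,303), (733,325), (712,470) and (632,437), and the barrel from lens (598,257) to back (715,270).

```bash
python3 - <<'E'
from h import *
f=robot.grab_frame("top");R=np.array(f["R"]);t=np.array(f["t"])
K=np.array([[f["fx"],0,f["cx"]],[0,f["fy"],f["cy"]],[0,0,1.]]);D=np.array(f["dist_coeffs"],float)
def at(u,v,z):
    p=cv2.undistortPoints(np.array([[[u,v]]],float),K,D).ravel();d=R.T@[p[0],p[1],1];o=-R.T@t
    return o+d*(z-o[2])/d[2]
L=lambda x,y,z:at(190+x/6-.4,160+y/6-.4,z)
Q=lambda x,y,z:at(262+(x-300)/3.8-.4,120+y/6-.4,z)
print("handle back",L(82,457,.044),"front",L(138,265,.044),"head",L(172,163,.04))
fo=[Q(*c,.014) for c in((655,303),(733,325),(712,470),(632,437))];print("foot",np.mean(fo,0),np.round(fo,3).tolist())
die=np.array([.6855,-.0715])
for n in("scene","top"):
    d=np.load(n+"0.npz");W=d["W"];im=d["im"];hsv=cv2.cvtColor(im,cv2.COLOR_RGB2HSV)
    x,y,z=W[...,0],W[...,1],W[...,2]
    m=(x>.55)&(x<.8)&(y<-.2)&(y>-.33)&(z>.17)&(z<.4)
    P=W[m];print(n,"barrel",len(P),P.mean(0),np.percentile(P,[2,98],0).round(3).tolist(), "yaw",np.degrees(np.arctan2(*( (P.mean(0)[:2]-die)))))
    u=np.linalg.svd(P-P.mean(0))[2][0];print(u)
    m=(x>.4)&(x<.71)&(y>.1)&(y<.33)&(z>.034)&(z<.06)&(im.min(-1)>110)&(hsv[...,1]<80)
    k,lab,st,ce=cv2.connectedComponentsWithStats(m.astype(np.uint8))
    P=W[m];hd=P[P[:,0]>P[:,0].max()-.045];print("mirror",len(P),"x",P[:,0].min(),P[:,0].max(),"head",hd.mean(0),np.round(cv2.minEnclosingCircle((hd[:,:2]*1000).astype(np.float32)),4) if 0 else "")
    h=P[P[:,0]<P[:,0].max()-.09];u=np.linalg.svd(h-h.mean(0))[2][0];print("handle",h.mean(0),np.degrees(np.arctan2(u[1],u[0])),P[P[:,0].argmin()])
E
```

```text
handle back [0.39393649 0.25167644 0.044     ] front [0.51668409 0.21895157 0.044     ] head [0.58420283 0.19882707 0.04      ]
foot [ 0.60349266 -0.37448004  0.014     ] [[0.658, -0.347, 0.014], [0.643, -0.43, 0.014], [0.545, -0.402, 0.014], [0.567, -0.319, 0.014]]
scene barrel 551 [ 0.63727078 -0.28852693  0.25353662] [[0.612, -0.327, 0.218], [0.653, -0.239, 0.281]] yaw -167.47093638979547
[ 0.2777736   0.81046565 -0.51573953]
mirror 195 x 0.4002617605246553 0.6084384762467496 head [0.58774298 0.20051736 0.04124249] 
handle [0.46305384 0.2339755  0.04532374] -16.014680518875203 [0.40026176 0.26085909 0.04301696]
top barrel 300 [ 0.62612482 -0.27799547  0.2534159 ] [[0.606, -0.324, 0.22], [0.649, -0.235, 0.28]] yaw -163.9580754849435
[-0.21737276 -0.82033776  0.52895656]
mirror 195 x 0.40051435722056145 0.6042232948542996 head [0.58380378 0.19848454 0.03858864] 
handle [0.45738309 0.23459281 0.04257324] 164.17583507734247 [0.40051436 0.24879765 0.04591279]
```

```bash
cat >> h.py <<'E'
DIE=np.array([.6855,-.0715]); CY=np.radians(15.)
HEAD=np.array([.5855,.1993]); MY=np.radians(-15.6); GX=-.004   # grip place along handle
N=np.array([-np.sin(CY)*np.sin(np.radians(28)),-np.cos(CY)*np.sin(np.radians(28)),np.cos(np.radians(28))])
def rm_goal(az):
    a=np.radians(az);x=np.array([np.cos(a),np.sin(a),0]);x[2]=-(x@N)/N[2];x/=np.linalg.norm(x)
    return np.stack([x,np.cross(N,x),N],1)
def tool(RM,glass,pitch,flip=False,zoff=0.):
    """tool pose gripping a mirror with rotation RM and glass centre glass; pitch>0 leans the gripper to the tail"""
    RT=np.diag([1.,-1,-1])
    if flip: RT=np.diag([-1.,1,-1])
    o=glass-RM@[.125-GX,0,.003]
    Rt=RM@Rn.from_euler("y",-pitch,degrees=True).as_matrix()@RT
    return o+Rt[:,2]*.008+RM[:,2]*zoff, Rn.from_matrix(Rt).as_euler("xyz")
RM0=Rn.from_euler("z",MY).as_matrix(); GL0=np.array([*HEAD,.040]); GLG=np.array([*DIE,.095])
E
python3 - <<'E'
from h import *
for yaw in(0,.37,-.5,1.57,-1.57,3.1):
    q=robot.inverse_kinematics([*DIE,.30],[np.pi,0,yaw]);print("press",yaw,None if q is None else np.round(q,2))
for flip in(0,1):
  for p in(0,15,25):
    q=robot.inverse_kinematics(*tool(RM0,GL0,p,flip));print("grasp",flip,p,None if q is None else np.round(q,2))
    for az in(0,-20,-35,-50):
        P=tool(rm_goal(az),GLG,p,flip);q=robot.inverse_kinematics(*P);print("  goal",az,P[0].round(3),None if q is None else np.round(q,2))
E
```

```text
press 0 [ 0.25  0.48 -0.32  1.41  0.15  1.28 -1.65]
press 0.37 [ 0.32  0.49 -0.43  1.4   0.2   1.29 -1.32]
press -0.5 [ 0.19  0.47 -0.22  1.41  0.1   1.27 -2.11]
press 1.57 [ 0.46  0.53 -0.65  1.39  0.32  1.32 -0.21]
press -1.57 [-0.61  0.66  1.11  1.47 -0.6   1.38 -2.61]
press 3.1 [ 0.53  0.56 -0.77  1.39  0.39  1.34  1.27]
grasp 0 0 [-0.81  0.53  0.33  2.09 -0.31  0.56 -2.1 ]
  goal 0 [ 0.559 -0.067  0.068] [ 0.55  0.58 -0.34  1.96 -0.49  0.69 -0.88]
  goal -20 [ 0.566 -0.022  0.091] [ 0.45  0.53 -0.31  1.97 -0.53  0.7  -1.33]
  goal -35 [0.583 0.006 0.108] [ 0.36  0.51 -0.27  1.94 -0.56  0.72 -1.67]
  goal -50 [0.608 0.028 0.123] [ 0.27  0.5  -0.21  1.89 -0.57  0.75 -1.99]
grasp 0 15 [-1.09  0.53  0.53  2.22 -0.18  0.29 -2.32]
  goal 0 [ 0.561 -0.067  0.068] [ 0.74  0.57 -0.53  2.12 -0.84  0.39 -0.52]
  goal -20 [ 0.568 -0.023  0.091] [ 0.53  0.46 -0.43  2.14 -0.75  0.34 -1.14]
  goal -35 [0.585 0.005 0.108] [ 0.33  0.42 -0.3   2.09 -0.56  0.38 -1.72]
  goal -50 [0.609 0.026 0.123] [ 0.16  0.42 -0.19  2.   -0.39  0.47 -2.23]
grasp 0 25 [ 0.02  0.72 -1.    2.23  1.48  0.96  2.43]
 
[... 600 characters left out ...]
  0.56 -0.65  2.17  1.07  0.63 -0.32]
  goal 0 [ 0.561 -0.067  0.068] [ 0.87  0.62 -0.7   2.11 -0.57  0.33  2.39]
  goal -20 [ 0.568 -0.023  0.091] [ 0.71  0.52 -0.67  2.13 -0.38  0.29  1.66]
  goal -35 [0.585 0.005 0.108] [ 0.62  0.49 -0.68  2.07 -0.04  0.34  0.94]
  goal -50 [0.609 0.026 0.123] [ 0.52  0.49 -0.65  1.98  0.11  0.46  0.47]
grasp 1 25 [-0.11  0.63 -0.81  2.24  1.43  0.82 -0.7 ]
  goal 0 [ 0.562 -0.067  0.069] [ 1.26  0.97 -1.26  2.2   1.39  0.28  0.6 ]
  goal -20 [ 0.569 -0.024  0.092] [ 1.04  0.74 -1.18  2.22  1.51  0.31 -0.14]
  goal -35 [0.586 0.004 0.108] [ 0.81  0.57 -1.01  2.16  1.15  0.33 -0.23]
  goal -50 [0.61  0.025 0.123] [ 0.37  0.43 -0.55  2.05  0.45  0.35  0.06]
```

```bash
python3 - <<'E'
from h import *
robot.grip(0.0,60)
o=[np.pi,0,.37]
robot.move_straight([.242,-.63,.42],vel=.3)
robot.goto([*DIE,.36],o)
robot.move_straight([*DIE,.285],vel=.15)
print(robot.sense()["t"],robot.sense()["tcp_pos"],robot.sense()["wrist_force"])
c=robot.move_straight([*DIE,.2590],vel=.03,contact_N=25)
s=robot.sense();print(c,s["tcp_pos"],s["wrist_force"])
robot.sleep(.3);s=robot.sense();print(s["t"],s["tcp_pos"],s["wrist_force"])
robot.move_straight([*DIE,.34],vel=.15)
f=robot.grab_frame("scene")
cv2.imwrite("pics/press.png",cv2.resize(f["image"][190:320,210:320][...,::-1],None,fx=4.5,fy=4.5))
print(robot.sense()["t"])
E
```

```text
4.8417 [ 0.6859817  -0.07168212  0.28584264] [0.8465448  0.64284074 1.17065189]
False [ 0.68590126 -0.07141296  0.26099882] [-1.60387714  0.07988913  7.30728245]
6.1583 [ 0.68589668 -0.07142002  0.26104874] [-2.54996101 -0.22248863  7.22763795]
6.9
```

View pics/press.png

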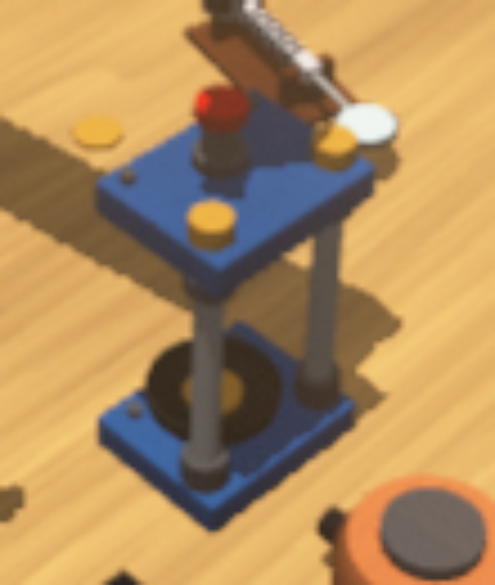

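The blank lies as brass in the middle of the black dish at (213,388), and the button is back up. Next, the mirror.

```bash
python3 - <<'E'
from h import *
p,o=tool(RM0,GL0,8,zoff=.002)
robot.move_straight([*DIE,.36],vel=.2)
robot.grip(.6,60)
robot.goto(p+[0,0,.15],o)
robot.move_straight(p+[0,0,.06],vel=.2)
f=robot.grab_frame("top")
cv2.imwrite("pics/pre.png",cv2.resize(f["image"][160:250,180:260][...,::-1],None,fx=6,fy=6,interpolation=2))
c=robot.move_straight(p,vel=.08,contact_N=12);s=robot.sense();print(c,s["tcp_pos"]-p,s["wrist_force"],s["t"])
if not c:
    robot.grip(0,60);s=robot.sense();print(s["opening"],s["gripper_force"],s["wrist_force"],s["torque"],s["t"])
E
```

```text
False [0.00031232 0.00019194 0.00031321] [ 0.6027085  -0.08110433  0.39210986] 10.7917
0.14827537730879023 58.89297544956207 [-1.70451446  0.04154844  5.66753849] [-0.08180618  0.31381256 -0.09241392] 11.2167
```

```bash
python3 - <<'E'
from h import *
p,o=tool(RM0,GL0,8,zoff=.002)
robot.move_straight(p+[0,0,.17],vel=.15)
robot.sleep(.3);s=robot.sense();print(s["opening"],s["gripper_force"],s["wrist_force"],s["torque"],s["t"])
T=Rn.from_euler("xyz",s["tcp_rot"]).as_matrix()
for n in("top","scene"):
    f=robot.grab_frame(n);W=cloud(f);im=f["image"];np.savez(n+"1.npz",W=W,im=im)
    e=GL0+[0,0,.17]
    d=np.linalg.norm(W-e,axis=-1)
    m=(d<.035)&(W[...,2]>.17)
    P=W[m];c=P.mean(0);nn=np.linalg.svd(P-c)[2][2];nn*=np.sign(nn[2]);print(n,m.sum(),"glass off",(c-e).round(4),"normal",nn.round(3),P.std(0)); 
    v,u=np.argwhere(m).mean(0).astype(int);cv2.imwrite(f"pics/lift_{n}.png",cv2.resize(im[v-50:v+50,u-65:u+65][...,::-1],None,fx=5,fy=5))
# feasibility of the goal approach
for az in(-25,-35,-45):
    RM=rm_goal(az)
    print(az,[None if (q:=robot.inverse_kinematics(*tool(RM,GLG-RM[:,0]*r,8))) is None else np.round(q,2) for r in(.15,.08,0)])
E
```

```text
0.15043597770029762 58.400670289993286 [ 0.35386411 -0.77741696 -0.64320577] [ 0.04997957  0.2113064  -0.03521305] 12.8
top 150 glass off [-0.0021 -0.0019 -0.0031] normal [ 0.001 -0.025  1.   ] [0.0126558  0.01170968 0.00240676]
scene 122 glass off [ 0.0006 -0.0025 -0.0007] normal [ 0.034 -0.03   0.999] [0.01271339 0.01239428 0.00202205]
-25 [array([ 0.18,  0.24, -0.13,  2.37, -0.96,  0.47, -1.15]), array([ 0.32,  0.35, -0.23,  2.22, -0.81,  0.49, -1.25]), array([ 0.46,  0.48, -0.37,  2.05, -0.58,  0.51, -1.43])]
-35 [array([-0.14,  0.22,  0.09,  2.3 , -0.87,  0.51, -1.56]), array([ 0.12,  0.32, -0.1 ,  2.18, -0.76,  0.53, -1.58]), array([ 0.31,  0.45, -0.24,  2.02, -0.59,  0.55, -1.66])]
-45 [array([-0.24,  0.23,  0.11,  2.2 , -0.72,  0.55, -1.98]), array([-0.07,  0.33,  0.05,  2.11, -0.72,  0.59, -1.88]), array([ 0.07,  0.44,  0.01,  1.99, -0.69,  0.63, -1.81])]
```

View pics/lift_scene.png

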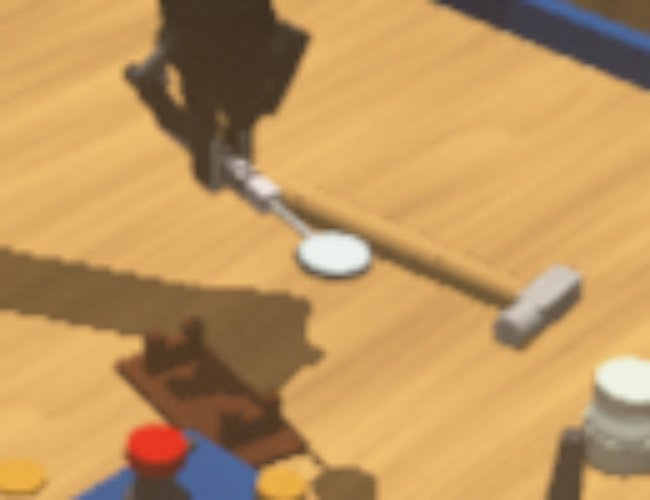

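The mirror is held level in the fingers (head at (335,253)) and clear of the rest. Now I'll insert it from the front.

```bash
python3 - <<'E'
from h import *
RM=rm_goal(-35);G=lambda r:tool(RM,GLG-RM[:,0]*r,8,zoff=.004)
robot.goto(*G(.15))
p,o=G(0);c=robot.move_straight(p,vel=.1,attitude=o,contact_N=8)
robot.sleep(.5);s=robot.sense();print(c,s["tcp_pos"]-p,s["tcp_rot"]-o,s["wrist_force"],s["opening"],s["t"])
for n in("scene","top"):
    f=robot.grab_frame(n);W=cloud(f);im=f["image"]
    d=np.linalg.norm(W-GLG,axis=-1);m=(d<.035)&(im.min(-1)>90);m2=d<.026
    for k in(m,m2):
        if k.sum()>8:
            P=W[k];cc=P.mean(0);nn=np.linalg.svd(P-cc)[2][2];print(n,k.sum(),(cc-GLG).round(4),(nn*np.sign(nn[2])).round(3),N.round(3))
    X=np.array(f["R"])@GLG+f["t"];u=int(f["fx"]*X[0]/X[2]+f["cx"]);v=int(f["fy"]*X[1]/X[2]+f["cy"])
    cv2.imwrite(f"pics/goal_{n}.png",cv2.resize(im[v-60:v+50,u-70:u+70][...,::-1],None,fx=5,fy=5))
E
```

```text
False [1.00193716e-05 2.18769452e-07 4.50590736e-05] [ 4.35519633e-05 -5.51001745e-05 -2.90062154e-05] [ 0.02803649 -0.39276344 -0.14062675] 0.15006984088164968 15.9667
scene 64 [0.0061 0.0023 0.0036] [-0.137 -0.425  0.895] [-0.122 -0.453  0.883]
scene 85 [0.0076 0.0019 0.0031] [-0.084 -0.462  0.883] [-0.122 -0.453  0.883]
top 26 [-0.0167  0.0016 -0.0021] [ 0.394 -0.348  0.851] [-0.122 -0.453  0.883]
```

View pics/goal_scene.png

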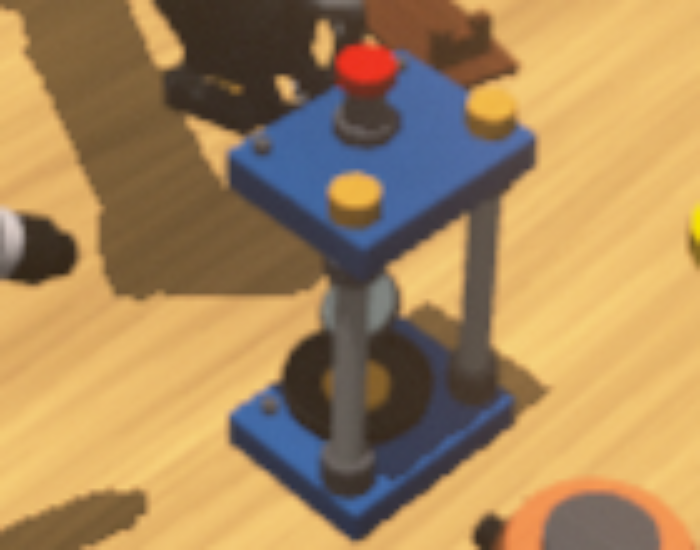

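View pics/goal_top.png

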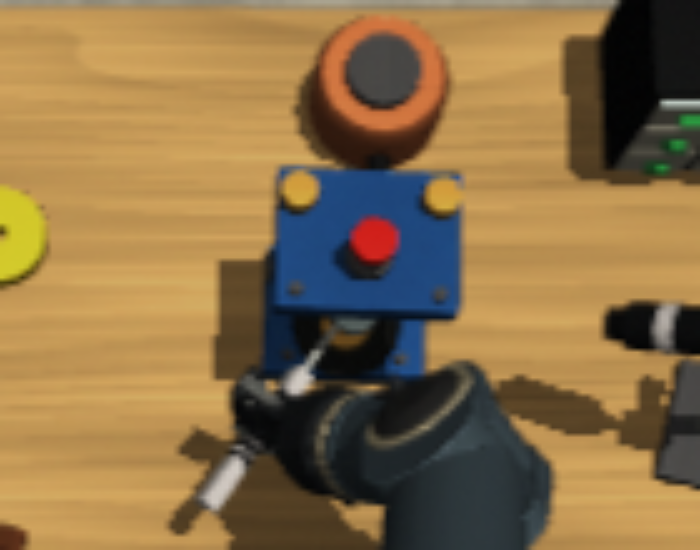

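Both pictures show the glass under the die (scene (360,300)), tilted towards the camera. The blank is in the dish, the button is up, and the arm is clear of the camera and die set. The measured normal agrees with the goal to about 2–3°, so I'm handing in.

```bash
python3 -c "
from h import *
print(robot.close_job())"
```

```text
the job is handed in; nothing more can be done
None
```

I handed the job in at about 16 s of the 51 s allowed: the blank was knocked out into the dish, and the mirror is held at the viewing point, measured within about 3° of the target tilt; the judge's result was not reported back.

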